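Funnel in the jar, sprung tub lid held at its balance point

TASK

Get the pin tub ready for a classmate to decant pins into the blue jar: set the white funnel upright in the neck of the jar, its collar flat on the jar's rim, and let go of it, with the jar left standing where it is. Then take the orange bar of the tub's sprung lid, raise the lid clearly past its balance point (the black mark at 50 degrees open, into the orange part of the scale) without letting it swing wide open, bring it back and finish holding it still by the bar just below the balance point, in the green part of the scale: do not let go of it at the end. Leave the other things on the table alone.

Things in the scene. Friction and masses are not known exactly. Their poses are not given: they have to be found in the camera images.
- funnel_band (a point): Centre of the grip band (56 mm diameter, 20 mm tall, at the top) of the loose white funnel, 74 mm tall, 40 to 85 g, upright in the orange stand. Its top is 10 mm above the point. A cone below the band ends in a flat collar, 48 mm diameter, underside 34 mm below the point; then a stem 30 mm long tapers from 29 to 20 mm diameter, tip 64 mm below the point. z axis up.
- stand: Orange stand, fixed, 84 x 84 mm and 45 mm tall, with an upright hole 36 mm in diameter through its middle in which the funnel's stem hangs, the collar resting on its top. Origin: centre of its underside.
- jar_rim (a point): Centre of the open mouth, at rim height 90 mm above the table, of the loose blue jar, 0.35 to 0.6 kg: body 72 mm diameter up to 58 mm, neck 42 mm outside, 34 mm inside, open right down. With the funnel fully home funnel_band is 34 mm above this point. z axis up. The jar and the funnel's stand may have changed places.
- tub_hinge (a point): Middle of the lid's hinge line on the white parts tub (170 deep, 240 wide, 100 mm tall, fixed), on top of the wall farther from the robot, 100 mm above the table. y axis along the hinge, z up, x level away from the tub: tub and lid lie towards -x. The frame does not turn with the lid.
- lid_bar (a point): Middle of the orange round bar (14 mm diameter, 120 mm clear between its arms) in front of the lid's free edge, parallel to the hinge. Shut: 104 mm above the table, 50 mm before the tub wall, free all round: pinch from above, fingers before and behind; it can turn between them. In the hinge frame at lid angle q: x = -0.220 cos q + 0.004 sin q, z = 0.220 sin q + 0.004 cos q (m). Turns with the lid.
- lid (a joint): Lid angle, rad: 0 shut, grows as the bar rises, stop at 1.65. Lid 0.9 kg, mostly carried by a spring: about 1.3 N up at the bar lifts it from shut. Balance at 0.873 (50 degrees): below it falls shut by itself, above it swings wide open by itself. Scale on each side of the tub, read at the lid: grey to 0.61, green 0.61 to 0.84, black 0.873, orange 0.91 to 1.31.
- spare_jar_mid (a point): Bystander: closed grey jar with an orange cap, 68 mm in diameter, 100 mm tall; the point is half-way up. Leave alone.
- rover: Bystander: small white and grey four-wheeled model robot about 110 x 110 mm and 95 mm tall; origin under its centre. Leave alone.
- gear: Bystander: grey toothed wheel lying flat, 62 mm in diameter, 14 mm tall; origin under its centre. Leave alone.
- beam: Bystander: black beam lying flat, 120 x 12 x 12 mm; origin under its centre. Leave alone.
- screwdriver: Bystander: screwdriver lying on the table near the left edge. Leave alone.
Things that resemble listed ones, but are neither listed nor needed, are in the scene too. What is shaped like the part that bears funnel_band but red is not meant.

How it is judged:
By the outcome, as a careful person would: the job done as asked, in the order asked, and still so for the second after the job is handed in, while the arm keeps its last pose, push and grip.
It also fails if it takes over 58 s, if anything falls off the work surface, if the arm or the gripper's body presses on something with over 40 N, if the wrist force passes 120 N, or if a joint passes its speed limit or range.

ROBOT

A 6-joint arm with a two-finger parallel gripper is mounted at the origin on the work surface. World frame = base frame: x ahead of the robot, y to its left, z up, the work surface at z = 0. Lengths are in mm, angles in rad, forces in N, time in s.
With the tool pointing down it reaches from about 325 to 775 mm from the base axis. Payload 9.3 kg.
Tool frame: the origin (TCP) lies midway between the tips of the shut fingers; the grasp point (between the pads) lies 19 mm behind it; z points along the fingers, y is the direction in which the jaws open and shut (so a half turn about z gives the same grasp; the last joint's range is limited). The gripper opens to 85 mm and grips with 20 to 120 N. Pads are 22 mm wide; open, the fingers measure 114 mm over their backs; the gripper's body (76 mm by 85 mm) begins 54 mm behind the grasp point. The pads swing forward as they close: fully open they stand 13 mm farther back than shut.
Start: joints at [-1.311, 0.259, 0.021, 1.334, 0, 1.418], TCP at [220.64, -503.8, 231.279] pointing down, gripper open.
Joint ranges: [-3.04, 3.04], [-0.91, 1.82], [-1.04, 1.36], [-1.92, 1.95], [-1.52, 1.45], [-3.14, 3.14]. Speed limits (rad/s): [2.22, 2.22, 2.79, 3.14, 3.14, 3.14].

INTERFACE

Orientations are given as a unit quaternion [x, y, z, w].
In Python, from bench import r gives the robot as it stands. The module is installed in compiled form; this text tells all that it offers.
- The arm moves only by the tool servo_tool, never from a script. Its argument "rows" is a list of rows, each a list of 7 numbers: the gripper command: -1 is shut, 1 is fully open, values between are in proportion, then the shift along the tool's x, y, z in m, then the turn, a rotation vector about the tool's x, y, z in rad. A call has 1 to 20 rows; each row shifts and turns the commanded pose from where the row before left it, along the tool's axes as they then stand; what a row does not reach is not made up. A row lasts 1/12 s, in which the tool goes at most 41.7 mm and 7.16 degrees, less where a joint would pass 70% of its speed; a pose out of reach is approached as far as the arm can. A call with a gripper value outside its range is refused whole. The fingers move at their own pace and stop on an object; "squeeze" is the grip in N (left out, the last holds). Time passes only in rows, so rows that do not move let the fingers close. It gives the time, the measured TCP pose, the force and the opening at its end, in the units of the state.
- r.observe(): the state, without advancing time (a new reading comes with each control period).
- r.read_camera(name): name is "scene" or "top"; returns a dict with "pixels" (400x640x3 uint8, red, green, blue), "mtx" (3x3 intrinsics, pixels), "xyz" and "orientation" of the camera in the world. Camera axes: x right, y up, looking along -z (the intrinsics and any distortion apply to the point x, -y, -z); pixel columns grow to the right and rows downward; lengths in mm; the calibration is good to about 2 mm. A picture is of the moment at which its call begins. There is no depth.
- r.job_done(): hands the job in, once; it reports no verdict.
Trained networks look in the newest picture that a camera, given by its name, has taken for a name from the list of things; names that differ only in an ending like _2 or _b are one class to them, and where a whole thing is asked for, a point or a joint stands for the part that bears it (a point fixed in the world has none). Each returns a list of dicts, best first, with "conf" (0 to 1); they miss things now and then, are a little off and sometimes report something else, mostly with a low value. They report only what shows in the picture. A call takes as long as a camera call. They do not tell look-alikes from the thing itself.
- r.regions_of(camera, query): "mask" (400x640 bool, what is visible of it) and "bbox" ([centre column, centre row, width, height] in pixels, round what is visible of it).
The state is a dict: "t": time; "joints": joint angles; "joint_velocities": joint speeds; "joint_torque": joint torques, N m; "tool_pos": TCP position; "orientation": TCP orientation; "force": force on the tool from outside, world axes, zero at the start; "ft_torque": the same for the moment, N m; "opening": opening from 0.0 (shut) to 1.0 (fully open).
Only numpy, scipy, OpenCV 4.12 (cv2) and the standard library are available. Lean on these libraries where they do the work, as an engineer would, in place of code of your own. Each camera call takes 0.05 s, during which the arm holds its last target.

## Working session

There is one attempt and no reset: what is moved stays moved. The work goes in short steps, Python scripts to look and compute and a tool call to move; the robot and the scene stay as the last step left them, time stands still between calls to the robot, and variables do not carry over. Pictures are saved under pics/ and viewed, and the job is handed in when it is done.

Besides the shell and the picture viewer there is one more tool, called after "Emit:" as a command line: name --pt "numbers of a row" for each row, then --argument value for the rest. servo_tool: Moves the arm, as the interface text tells. Its arguments: {"type":"object","properties":{"rows":{"type":"array","items":{"type":"array","items":{"type":"number"}}},"squeeze":{"type":"number"}},"required":["rows"]}

```bash
ls; mkdir -p pics; python3 - <<'E'
from bench import r
import cv2,json,numpy as np
print(r.observe())
for n in("scene","top"):
    d=r.read_camera(n); cv2.imwrite(f"pics/{n}0.png",d["pixels"][:,:,::-1]); print(n,d["mtx"],d["xyz"],d["orientation"],[k for k in d])
    for q in("funnel_band","stand","jar_rim","lid_bar","lid","tub_hinge","rover","gear","spare_jar_mid","beam","screwdriver"):
        try:
            for o in r.regions_of(n,q): print(n,q,round(o["conf"],2),np.round(o["bbox"],1))
        except Exception as e: print(q,e)
E
```

```text
pics
{'t': 0.0, 'joints': array([-1.31061231e+00,  2.59194875e-01,  2.07672271e-02,  1.33370666e+00,
        2.48703369e-05,  1.41820292e+00]), 'joint_velocities': array([-0.00020301, -0.00027367,  0.00115094, -0.00187624, -0.00021751,
        0.00096723]), 'joint_torque': array([-6.32147203e-04, -5.55638337e+01,  3.44537544e+01,  1.35533253e-02,
       -1.91142699e-04,  4.04977555e-06]), 'tool_pos': array([ 220.56843225, -503.53016662,  230.66686576]), 'orientation': array([ 9.78777127e-01,  2.04926542e-01, -2.35540297e-05, -6.68691603e-04]), 'force': array([-0.36161031,  0.64921325,  0.64384898]), 'ft_torque': array([ 0.03570606, -0.05221158,  0.01324284]), 'opening': 0.9980007803043818}
scene [[483.59755405   0.         317.94330091]
 [  0.         483.59755405 197.30968969]
 [  0.           0.           1.        ]] [1072.57231386 -444.7662433  1278.71421001] [0.24031124 0.11500264 0.40991121 0.87235182] ['pixels', 'mtx', 'xyz', 'orientation']
scene funnel_band 0.71 [347.4 167.5  22.   23.2]
scene funnel_band 0.59 [321.  149.1  18.4  22.4]
scene stand 0.84 [348.8 181.3  34.1  31.
[... 579 characters left out ...]
] [ 360.92337227   -8.73075744 1511.01713686] [-0.04017293  0.03005156  0.71272198 -0.69965021] ['pixels', 'mtx', 'xyz', 'orientation']
top funnel_band 0.61 [269.1 246.   15.3  19. ]
top funnel_band 0.52 [264.4 207.1  14.3  17.1]
top stand 0.66 [263.8 210.   30.5  36.2]
top jar_rim 0.55 [206.8 189.9  27.4  26.9]
top lid_bar 0.74 [379.2 173.7  91.6  84. ]
top lid 0.62 [378.8 171.3  86.2  83. ]
top tub_hinge 0.7 [377.7 169.4  99.   93.7]
top tub_hinge 0.65 [381.1 171.6  87.1  83.3]
top gear 0.53 [300.1 243.1  12.7  21.6]
top gear 0.19 [367.4 244.8  19.7  30.7]
top spare_jar_mid 0.88 [464.6 208.9  32.5  25.6]
top beam 0.66 [365.5 245.6  20.7  35.4]
top screwdriver 0.68 [155.1 261.5  32.9  54.4]
```

View pics/scene0.png

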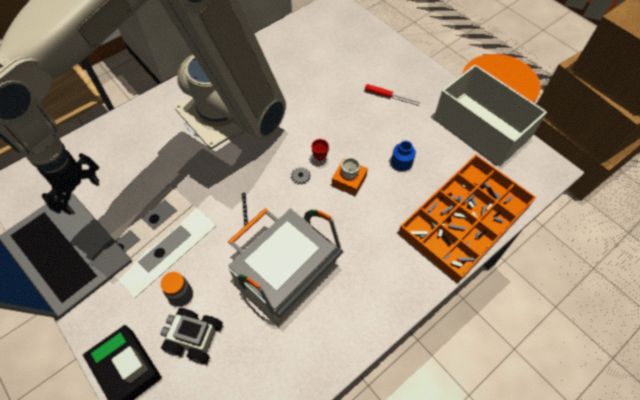

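View pics/top0.png

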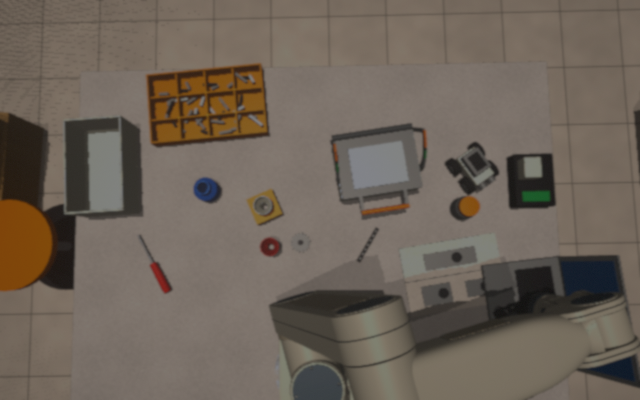

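```bash
python3 - <<'E'
import cv2,numpy as np
a=cv2.imread("pics/scene0.png")[130:230,290:440]; cv2.imwrite("pics/sc0.png",cv2.resize(a,None,fx=5,fy=5,interpolation=cv2.INTER_CUBIC))
a=cv2.imread("pics/top0.png")[150:270,180:330]; cv2.imwrite("pics/tc0.png",cv2.resize(a,None,fx=5,fy=5,interpolation=cv2.INTER_CUBIC))
a=cv2.imread("pics/top0.png")[110:270,320:500]; cv2.imwrite("pics/tl0.png",cv2.resize(a,None,fx=3.5,fy=3.5,interpolation=cv2.INTER_CUBIC))
a=cv2.imread("pics/scene0.png")[190:330,210:350]; cv2.imwrite("pics/sl0.png",cv2.resize(a,None,fx=4,fy=4,interpolation=cv2.INTER_CUBIC))
E
```

```text
(no output)
```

View pics/sc0.png

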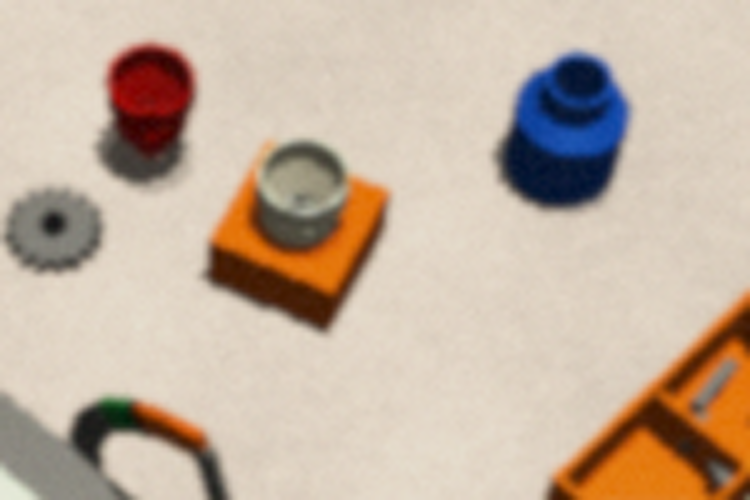

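View pics/tc0.png

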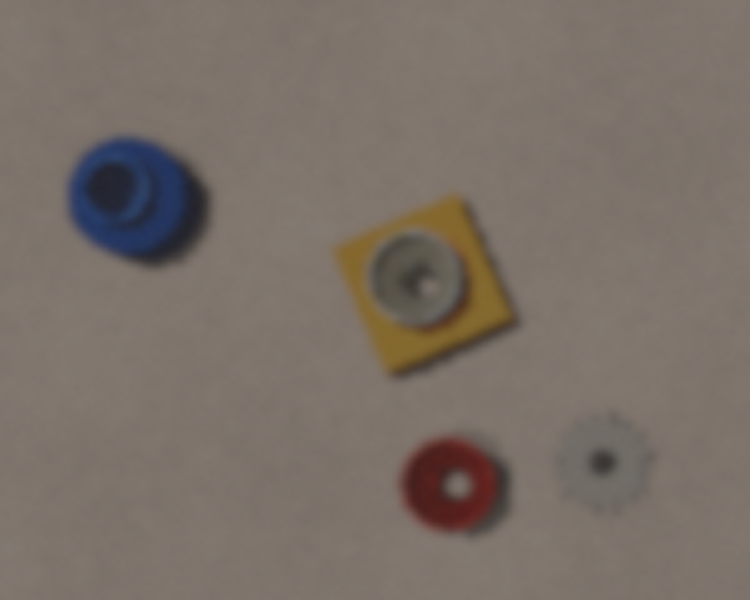

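View pics/tl0.png

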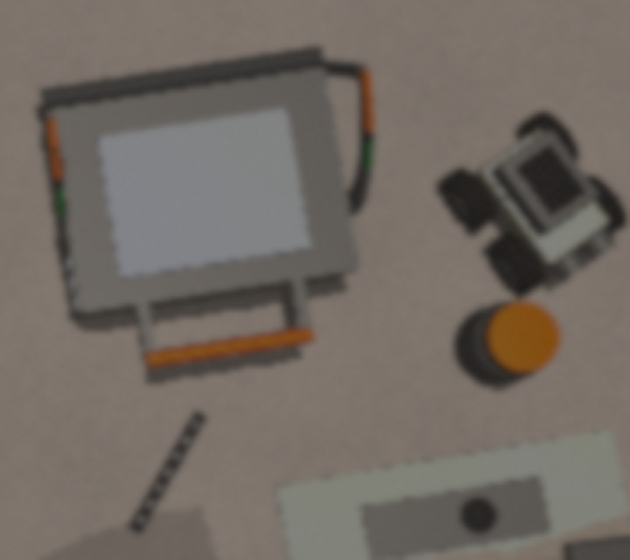

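View pics/sl0.png

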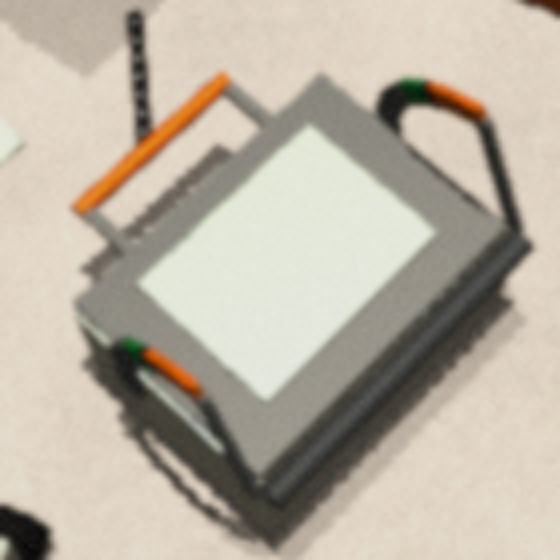

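The white funnel sits in the orange stand, at scene (350,165) and top (263,206). The blue jar is at scene (407,145) and top (202,187). The lid bar runs from (229,242) to (266,209) in scene. The red one at scene (320,148) is a decoy. Next I'll triangulate from these pixels.

```bash
cat > h.py <<'E'
import numpy as np,cv2
from scipy.spatial.transform import Rotation as R
from scipy.optimize import least_squares
C={"scene":(np.array([[483.59755405,0,317.94330091],[0,483.59755405,197.30968969],[0,0,1]]),np.array([1072.57231386,-444.7662433,1278.71421001]),R.from_quat([0.24031124,0.11500264,0.40991121,0.87235182])),
"top":(np.array([[486.63589917,0,310.92488746],[0,486.63589917,201.40528616],[0,0,1]]),np.array([360.92337227,-8.73075744,1511.01713686]),R.from_quat([-0.04017293,0.03005156,0.71272198,-0.69965021]))}
def proj(n,P):
    K,t,q=C[n]; p=q.inv().apply(np.atleast_2d(P)-t)*[1,-1,-1]; p=p@K.T; return p[:,:2]/p[:,2:]
def atz(n,uv,z):
    K,t,q=C[n]; d=q.apply(np.array([*(np.linalg.inv(K)@[uv[0],uv[1],1])])*[1,-1,-1]); return t+d*(z-t[2])/d[2]
def tri(us,ut):
    f=lambda P:np.r_[proj("scene",P)[0]-us,proj("top",P)[0]-ut]
    s=least_squares(f,[500,0,90]); return s.x,s.fun
def circ(c,rad,n=48):
    a=np.linspace(0,2*np.pi,n); return np.c_[c[0]+rad*np.cos(a),c[1]+rad*np.sin(a),np.full(n,c[2])]
E
python3 - <<'E'
from h import *
un=lambda p,s,o:(np.array(p)+.5)/s-.5+np.array(o)
S=lambda p:un(p,5,(290,130));T=lambda p:un(p,5,(180,150))
for nm,s,t,z in(("fun",(303,176),(416,279),89),("jar",(583,78),(114,188),90)):
    print(nm,atz("scene",S(s),z),atz("top",T(t),z),tri(S(s),T(t)))
SL=lambda p:un(p,4,(210,190));TL=lambda p:un(p,3.5,(320,110))
for nm,s,t in(("barL",(224,78),(147,358)),("barR",(78,208),(313,334))):
    print(nm,atz("scene",SL(s),104),atz("top",TL(t),104),tri(SL(s),TL(t)))
# color masks
for n in("scene","top"):
    im=cv2.imread(f"pics/{n}0.png"); h=cv2.cvtColor(im,cv2.COLOR_BGR2HSV)
    m=cv2.inRange(h,(5,140,60),(25,255,255)); 
    k,l,st,ce=cv2.connectedComponentsWithStats(m)
    for i in range(1,k):
        if st[i,4]>40: print(n,st[i],ce[i])
E
```

```text
fun [495.60420093 152.06214754  89.        ] [493.79513077 152.0251253   89.        ] (array([494.28751936, 152.69573108,  86.80771604]), array([-0.17293753,  0.02840577, -0.14417151, -0.09452884]))
jar [551.11070404 331.59772126  90.        ] [551.09911498 330.13344603  90.        ] (array([551.29985691, 330.34316368,  91.0603039 ]), array([-0.19486565,  0.0386956 , -0.15570669, -0.11210048]))
barL [ 464.42488601 -136.65933497  104.        ] [ 467.92769375 -136.09335752  104.        ] (array([ 467.02666494, -136.75495871,  107.89622707]), array([ 0.393132  , -0.04451102,  0.35761782,  0.20221448]))
barR [ 482.55434126 -271.72251042  104.        ] [ 485.23020814 -273.72364942  104.        ] (array([ 484.90752373, -272.60467697,  108.89986885]), array([-0.07254166,  0.00659401, -0.06960193, -0.03674003]))
scene [603   0  37  40 937] [625.3361793   16.09071505]
scene [560  52  80  73 642] [599.55919003  90.82866044]
scene [ 463   54   78   48 1740] [509.85       72.9091954]
scene [543 118  27  22 103] [554.06796117 126.85436893]
scene [600 138  40  33 421] [620.30166271 155.40142518]
scene [ 399  155  137  127 7843] [466.22019635 216.2455693 ]
scene [332 165  35  30 532] [348.84774436 180.23496241]
scene [229 209  38  34 209] [247.50239234 225.72727273]
scene [316 211  15   9  62] [323.5483871  214.93548387]
scene [161 272  24  23 433] [172.29561201 282.97228637]
scene [245 277  15  12  63] [252.3968254  282.36507937]
top [ 147   64  121   81 6437] [207.15146808 104.6888302 ]
top [   0  184   54  107 4069] [ 22.42664045 243.32219218]
top [248 190  34  34 344] [266.70930233 208.26453488]
top [459 196  21  21 325] [468.41846154 206.04      ]
top [362 204  47  11 184] [385.02173913 208.90217391]
```

```bash
python3 - <<'E'
from h import *
f=(494.3,152.3,89);j=(551.2,330.8,90)
print("bar c",tri((247.50,225.73),(385.02,208.90)),atz("scene",(247.50,225.73),104),atz("top",(385.02,208.90),104))
c=np.array(atz("scene",(247.50,225.73),104)+atz("top",(385.02,208.90),104))/2
y=.129; Rz=R.from_euler('z',y)
hinge=c+Rz.apply([.22*1000,0,-4]); print(c,hinge)
out=[]
for n,o,s,w in(("scene",(290,130),5,(150,100)),("top",(180,150),5,(150,120)),("scene",(210,190),5,(140,140)),("top",(320,110),4,(180,160))):
    a=cv2.imread(f"pics/{n}0.png")[o[1]:o[1]+w[1],o[0]:o[0]+w[0]]; a=cv2.resize(a,None,fx=s,fy=s,interpolation=cv2.INTER_CUBIC)
    def d(P,col,cl=True):
        p=(proj(n,P)-o+.5)*s-.5; cv2.polylines(a,[p.round().astype(int)],cl,col,1)
    d(circ(f,28),(0,0,255));d(circ(j,21),(0,255,255));d(circ(j,17),(0,255,255));d(circ((f[0],f[1],45),24),(255,0,255));d(circ((j[0],j[1],0),36),(0,255,0))
    L=lambda X:hinge+Rz.apply(X)
    d(L([[-220,-60,4],[-220,60,4]]),(255,0,0))
    d(L([[0,-120,0],[0,120,0],[-170,120,0],[-170,-120,0]]),(0,255,0))
    d(L([[0,-120,-100],[0,120,-100],[-170,120,-100],[-170,-120,-100]]),(255,255,0))
    cv2.imwrite(f"pics/ov_{n}_{o[0]}.png",a)
E
```

```text
bar c (array([ 474.95424765, -204.92328673,  103.31681442]), array([ 0.35051894, -0.03579351,  0.32739337,  0.17895627])) [ 474.77858193 -205.86494766  104.        ] [ 475.4364472  -203.89969588  104.        ]
[ 475.10751457 -204.88232177  104.        ] [ 693.27954162 -176.58096823  100.        ]
```

View pics/ov_scene_290.png

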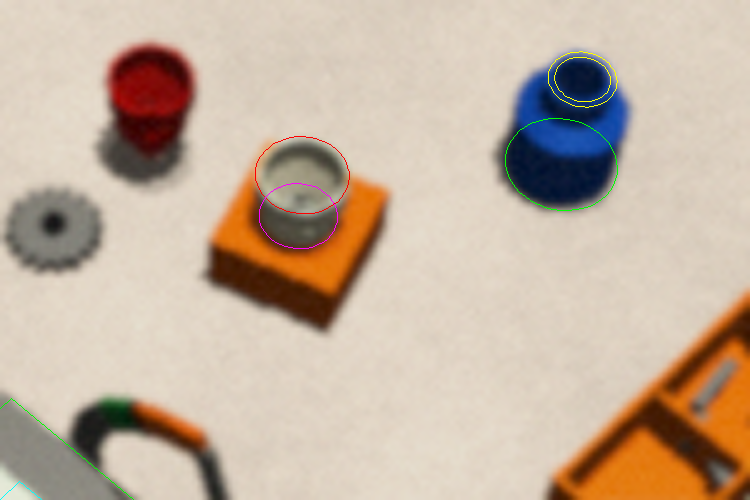

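View pics/ov_top_180.png

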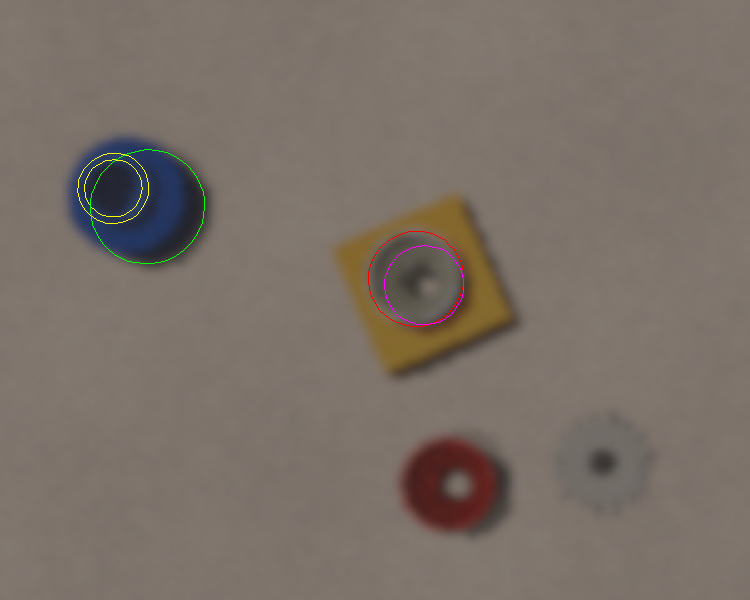

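View pics/ov_scene_210.png

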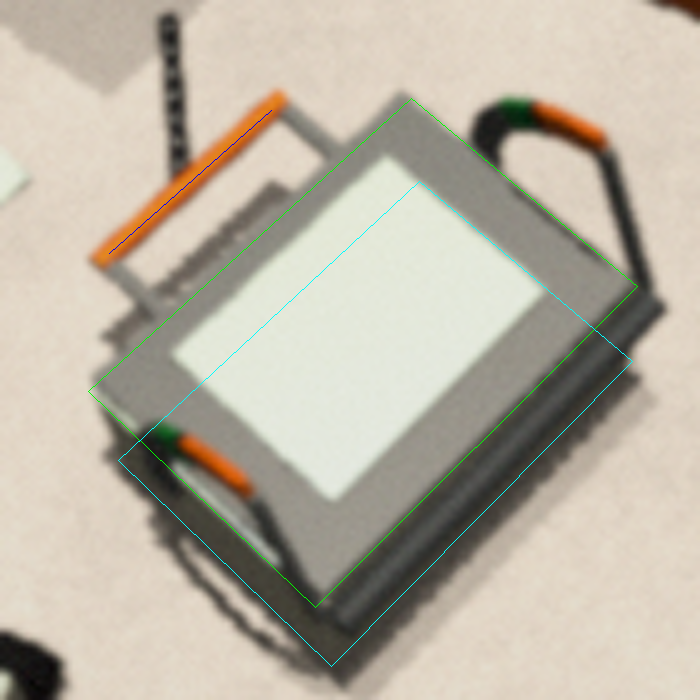

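View pics/ov_top_320.png

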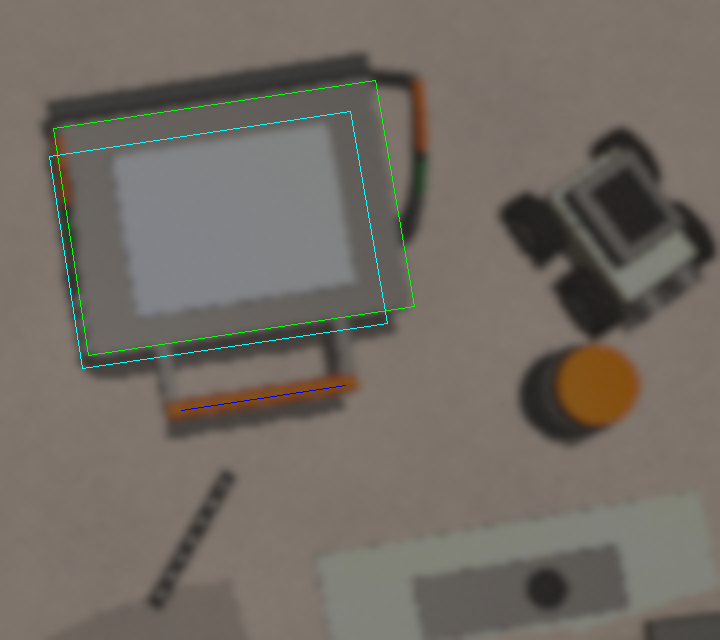

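```bash
cat >> h.py <<'E'
def yaw(q): 
    x=R.from_quat(q).apply([1,0,0]); return np.arctan2(x[1],x[0])
def plan(o,tgt,n=1,yw=None):
    "total shift in tool axes (mm) for world TCP target"
    q=R.from_quat(o["orientation"]); d=q.inv().apply(np.array(tgt)-o["tool_pos"])
    tz=R.from_quat(o["orientation"]).apply([0,0,1])
    print("t",round(o["t"],2),"pos",o["tool_pos"].round(1),"yaw",round(yaw(o["orientation"]),3),"tool z",tz.round(4),"F",o["force"].round(1),"open",round(o["opening"],3))
    print("shift mm",d.round(1),"per row",(d/n).round(2), "" if yw is None else ("turn z",round(-(yw-yaw(o["orientation"])),4)))
E
python3 -c "
from h import *
print(atz('top',(269.1,246.3),74),atz('scene',(319.8,146.5),74))"
```

```text
[373.90153598 136.10279262  74.        ] [376.59207607 132.89741357  74.        ]
```

Emit:
servo_tool --pt "1 0 0 0 0 0 -0.111" --pt "1 0 0 0 0 0 -0.111" --pt "1 0 0 0 0 0 -0.111" --pt "1 0 0 0 0 0 -0.111" --pt "1 0 0 0 0 0 -0.111" --pt "1 0 0 0 0 0 -0.111" --pt "1 0 0 0 0 0 -0.111" --pt "1 0 0 0 0 0 -0.111" --squeeze 25

```text
t: 1.87
tool_pos: [220.6, -503.8, 231.3]
orientation: [0.794, 0.608, -0.0, -0.0]
force: [-1.1, -0.5, 0.1]
opening: 0.996
```

Emit:
servo_tool --pt "1 0.015 0.002 0 0 0 0" --pt "1 0.035 0.004 0 0 0 0" --pt "1 0.036 0.0045 0 0 0 0" --pt "1 0.036 0.0045 0 0 0 0" --pt "1 0.036 0.0045 0 0 0 0" --pt "1 0.036 0.0045 0 0 0 0" --pt "1 0.036 0.0045 0 0 0 0" --pt "1 0.036 0.0045 0 0 0 0" --pt "1 0.036 0.0045 0 0 0 0" --pt "1 0.036 0.0045 0.003 0 0 0" --pt "1 0.036 0.0045 0.004 0 0 0" --pt "1 0.036 0.0045 0.004 0 0 0" --pt "1 0.036 0.0045 0.004 0 0 0" --pt "1 0.036 0.0045 0.004 0 0 0" --pt "1 0.036 0.0045 0.004 0 0 0" --pt "1 0.036 0.0045 0.004 0 0 0" --pt "1 0.036 0.0045 0.004 0 0 0" --pt "1 0.036 0.0045 0.004 0 0 0" --pt "1 0.036 0.0045 0.004 0 0 0" --pt "1 0.036 0.0045 0.004 0 0 0"

```text
t: 3.53
tool_pos: [490.2, 148.2, 188.3]
orientation: [0.797, 0.604, 0.0, 0.0]
force: [1.2, -0.8, 0.7]
opening: 1.003
```

```bash
python3 - <<'E'
from bench import r
from h import *
plan(r.observe(),(494.3,152.3,150),1,1.3)
E
```

```text
t 3.53 pos [490.2 148.2 188.3] yaw 1.298 tool z [ 4.e-04  1.e-04 -1.e+00] F [ 1.2 -0.8  0.7] open 1.003
shift mm [ 5.1  2.8 38.3] per row [ 5.08  2.79 38.29] ('turn z', np.float64(-0.0019))
```

Emit:
servo_tool --pt "1 0.002 0.001 0.015 0 0 0" --pt "1 0.002 0.001 0.02 0 0 0" --pt "1 0.001 0.001 0.015 0 0 0" --pt "1 0 0 0 0 0 0" --pt "1 0 0 0 0 0 0"

```text
t: 3.95
tool_pos: [494.0, 150.0, 138.1]
orientation: [0.796, 0.605, -0.001, -0.0]
force: [0.1, -0.0, 0.6]
opening: 1.002
```

```bash
python3 - <<'E'
from bench import r
from h import *
d=r.read_camera("scene")["pixels"][:,:,::-1]; 
o=r.observe(); plan(o,(494.3,152.3,54),1,1.3); print(o["joints"].round(2))
a=d[100:220,280:430]; cv2.imwrite("pics/s1.png",cv2.resize(a,None,fx=5,fy=5,interpolation=cv2.INTER_CUBIC))
E
```

```text
t 4.0 pos [494.6 149.9 139. ] yaw 1.299 tool z [ 2.e-04  1.e-04 -1.e+00] F [-0.2 -0.4  0.2] open 1.001
shift mm [ 2.2 -1.  85. ] per row [ 2.2  -0.98 84.98] ('turn z', np.float64(-0.0005))
[ 0.13  0.25 -0.23  1.09  0.    1.97]
```

View pics/s1.png

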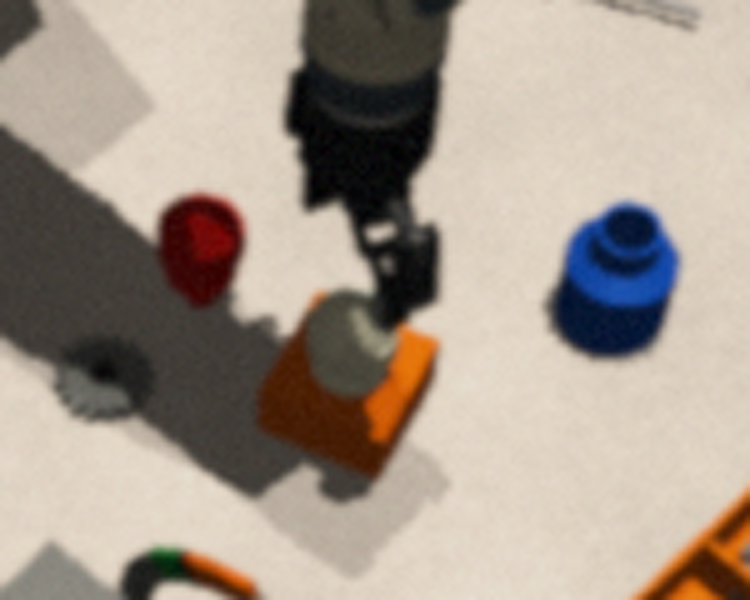

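The gripper is centred over the funnel, with its finger at (405,270) in the crop. I'll descend and grip.

Emit:
servo_tool --pt "1 0.001 0 0.015 0 0 0" --pt "1 0.001 -0.0005 0.018 0 0 0" --pt "1 0 0 0.016 0 0 0" --pt "1 0 0 0.014 0 0 0" --pt "1 0 0 0.011 0 0 0" --pt "1 0 0 0.009 0 0 0" --pt "1 0 0 0 0 0 0" --pt "1 0 0 0 0 0 0"

```text
t: 4.67
tool_pos: [495.2, 151.7, 56.0]
orientation: [0.796, 0.605, 0.0, 0.0]
force: [0.5, 0.1, -0.1]
opening: 0.999
```

Emit:
servo_tool --pt "0.2 0 0 0 0 0 0" --pt "0 0 0 0 0 0 0" --pt "-0.2 0 0 0 0 0 0" --pt "-1 0 0 0 0 0 0" --pt "-1 0 0 0 0 0 0" --pt "-1 0 0 0 0 0 0" --pt "-1 0 0 0 0 0 0" --pt "-1 0 0 0 0 0 0" --pt "-1 0 0 0 0 0 0" --pt "-1 0 0 0 0 0 0" --squeeze 25

```text
t: 5.5
tool_pos: [495.4, 151.9, 56.4]
orientation: [0.796, 0.605, 0.001, 0.0]
force: [-2.0, -0.2, 5.8]
opening: 0.652
```

```bash
python3 - <<'E'
from bench import r
from h import *
plan(r.observe(),(494.3,152.3,55),1,1.3)
E
```

```text
t 5.5 pos [495.4 151.9  56.4] yaw 1.301 tool z [ 1.7e-03  2.0e-04 -1.0e+00] F [-2.  -0.2  5.8] open 0.652
shift mm [ 0.1 -1.2  1.4] per row [ 0.12 -1.22  1.42] ('turn z', np.float64(0.0008))
```

Emit:
servo_tool --pt "-1 0 0 -0.006 0 0 0" --pt "-1 0 0 -0.015 0 0 0" --pt "-1 0 0 -0.02 0 0 0" --pt "-1 0 0 -0.02 0 0 0" --pt "-1 0 0 -0.02 0 0 0" --pt "-1 0 0 -0.014 0 0 0" --pt "-1 0 0 -0.01 0 0 0" --pt "-1 0.01 0 0 0 0 0" --pt "-1 0.02 0.001 0 0 0 0" --pt "-1 0.025 0.001 0 0 0 0" --pt "-1 0.025 0.001 0 0 0 0" --pt "-1 0.025 0.001 0 0 0 0" --pt "-1 0.025 0.001 0 0 0 0" --pt "-1 0.025 0.001 0 0 0 0" --pt "-1 0.018 0 0 0 0 0" --pt "-1 0.01 0 0 0 0 0" --pt "-1 0.004 0 0 0 0 0" --pt "-1 0 0 0 0 0 0" --pt "-1 0 0 0 0 0 0" --pt "-1 0 0 0 0 0 0"

```text
t: 7.17
tool_pos: [550.4, 329.5, 160.3]
orientation: [0.796, 0.605, -0.0, 0.0]
force: [-0.5, 0.3, -1.0]
opening: 0.656
```

```bash
python3 - <<'E'
from bench import r
from h import *
o=r.observe(); plan(o,(551.2,330.8,160),1,1.3); print(o["joints"].round(2))
d=r.read_camera("scene")["pixels"][:,:,::-1]; e=r.read_camera("top")["pixels"][:,:,::-1]
cv2.imwrite("pics/s2f.png",d);cv2.imwrite("pics/t2f.png",e)
c=o["tool_pos"]
for n,im,oo in(("scene",d,(350,80)),("top",e,(150,140))):
    a=im[oo[1]:oo[1]+110,oo[0]:oo[0]+120]; a=cv2.resize(a,None,fx=5,fy=5,interpolation=cv2.INTER_CUBIC)
    for P,col in((circ((551.2,330.8,90),21),(0,255,255)),(circ((c[0],c[1],c[2]+33),28),(0,0,255)),(circ((c[0],c[1],c[2]+23.5-34),24),(255,0,255)),(circ((c[0],c[1],c[2]+23.5-64),10),(0,255,0))):
        p=(proj(n,P)-oo+.5)*5-.5; cv2.polylines(a,[p.round().astype(int)],True,col,1)
    cv2.imwrite(f"pics/{n}2.png",a)
E
```

```text
t 7.17 pos [550.4 329.5 160.3] yaw 1.3 tool z [-2.e-04 -3.e-04 -1.e+00] F [-0.5  0.3 -1. ] open 0.656
shift mm [1.4 0.4 0.3] per row [1.42 0.44 0.32] ('turn z', np.float64(0.0001))
[ 0.41  0.44  0.12  1.25 -0.    2.25]
```

View pics/scene2.png

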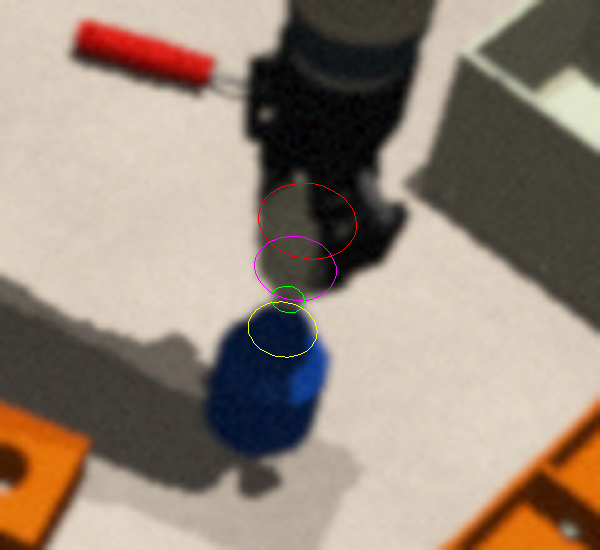

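View pics/top2.png

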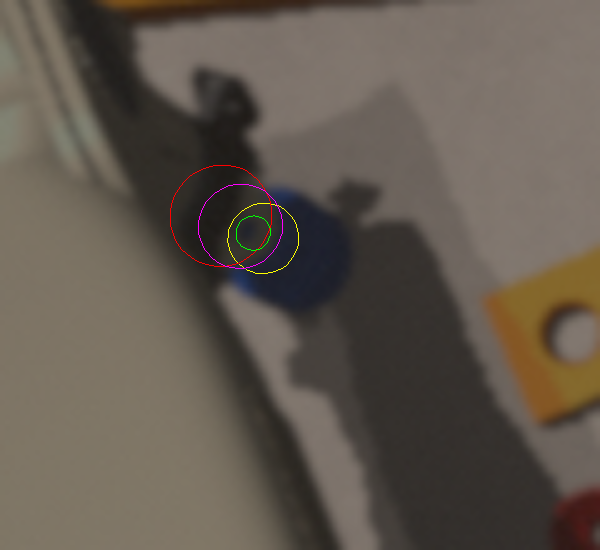

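The funnel is held upright, with its collar over the jar neck in both views. I'll fine-align it and lower it in stages.

Emit:
servo_tool --pt "-1 0.0014 0.0004 0.004 0 0 0" --pt "-1 0 0 0.008 0 0 0" --pt "-1 0 0 0.008 0 0 0" --pt "-1 0 0 0.006 0 0 0" --pt "-1 0 0 0.005 0 0 0" --pt "-1 0 0 0.005 0 0 0" --pt "-1 0 0 0.005 0 0 0" --pt "-1 0 0 0.004 0 0 0" --pt "-1 0 0 0.003 0 0 0" --pt "-1 0 0 0 0 0 0"

```text
t: 8.1
tool_pos: [551.1, 331.6, 111.6]
orientation: [0.796, 0.606, -0.0, -0.0]
force: [0.7, -0.0, -1.0]
opening: 0.657
```

```bash
python3 - <<'E'
from bench import r
from h import *
o=r.observe(); plan(o,(551.2,330.8,101.5),1,1.3); print(o["ft_torque"].round(2))
d=r.read_camera("scene")["pixels"][:,:,::-1]
a=cv2.convertScaleAbs(d[110:190,360:460],alpha=1.8); cv2.imwrite("pics/s3.png",cv2.resize(a,None,fx=6,fy=6,interpolation=cv2.INTER_CUBIC))
E
```

```text
t 8.1 pos [551.1 331.6 111.6] yaw 1.301 tool z [-8.e-04 -3.e-04 -1.e+00] F [ 0.7 -0.  -1. ] open 0.657
shift mm [-0.7  0.3 10.1] per row [-0.74  0.29 10.06] ('turn z', np.float64(0.0009))
[-0.03  0.02  0.03]
```

View pics/s3.png

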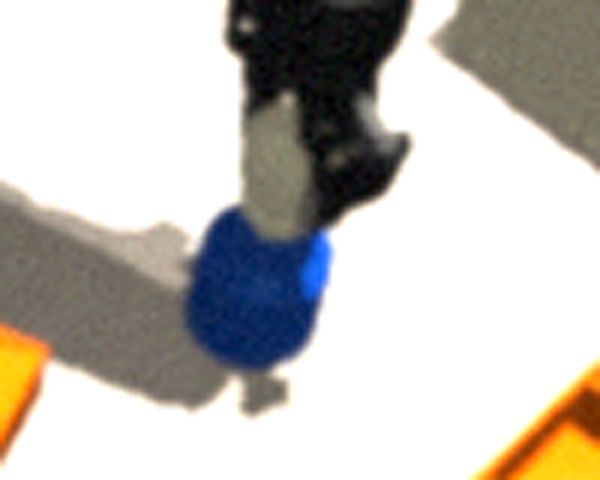

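The stem is inside the neck with no contact force. I'll go on down gently.

Emit:
servo_tool --pt "-1 0 0 0.002 0 0 0" --pt "-1 0 0 0.002 0 0 0" --pt "-1 0 0 0.002 0 0 0" --pt "-1 0 0 0.001 0 0 0" --pt "-1 0 0 0.001 0 0 0" --pt "-1 0 0 0.001 0 0 0" --pt "-1 0 0 0 0 0 0"

```text
t: 8.73
tool_pos: [551.4, 331.5, 103.1]
orientation: [0.796, 0.605, -0.0, 0.0]
force: [-0.1, -0.7, -0.7]
opening: 0.658
```

Emit:
servo_tool --pt "-1 0 0 0.0007 0 0 0" --pt "-1 0 0 0.0007 0 0 0" --pt "-1 0 0 0 0 0 0"

```text
t: 8.98
tool_pos: [551.4, 331.5, 101.9]
orientation: [0.796, 0.605, -0.0, 0.0]
force: [-0.2, -1.6, 1.3]
opening: 0.659
```

Emit:
servo_tool --pt "-1 0 0 0.0007 0 0 0" --pt "-1 0 0 0.0007 0 0 0" --pt "-1 0 0 0 0 0 0"

```text
t: 9.23
tool_pos: [551.6, 331.6, 101.6]
orientation: [0.796, 0.605, 0.001, 0.0]
force: [-1.4, -2.9, 8.3]
opening: 0.655
```

The collar is seated: 8 N up at z 101.6 against 101.4 expected. Now I'll release.

Emit:
servo_tool --pt "0.4 0 0 0 0 0 0" --pt "0.5 0 0 0 0 0 0" --pt "0.7 0 0 0 0 0 0" --pt "1 0 0 0 0 0 0" --pt "1 0 0 0 0 0 0" --pt "1 0 0 0 0 0 0" --pt "1 0 0 0 0 0 0"

```text
t: 9.82
tool_pos: [551.4, 331.7, 100.3]
orientation: [0.796, 0.606, -0.0, -0.0]
force: [0.8, 0.0, 0.2]
opening: 0.998
```

Emit:
servo_tool --pt "1 0 0 -0.005 0 0 0" --pt "1 0 0 -0.01 0 0 0" --pt "1 0 0 -0.015 0 0 0" --pt "1 0 0 -0.02 0 0 0" --pt "1 0 0 -0.025 0 0 0" --pt "1 0 0 -0.025 0 0 0" --pt "1 0 0 -0.025 0 0 0" --pt "1 0 0 -0.02 0 0 0" --pt "1 0 0 -0.01 0 0 0" --pt "1 -0.01 0 0 0 0 -0.05" --pt "1 -0.02 0 0 0 0 -0.05" --pt "1 -0.03 0 0 0 0 -0.05" --pt "1 -0.035 0 0 0 0 -0.05" --pt "1 -0.035 0 0 0 0 -0.05" --pt "1 -0.03 0 0 0 0 -0.05" --pt "1 -0.02 0 0 0 0 -0.05" --pt "1 -0.01 0 0 0 0 -0.05" --pt "1 0 0 0 0 0 0"

```text
t: 11.32
tool_pos: [533.4, 141.3, 255.8]
orientation: [0.66, 0.751, -0.0, 0.0]
force: [1.3, 1.5, -0.3]
opening: 1.001
```

```bash
python3 - <<'E'
from bench import r
from h import *
o=r.observe(); plan(o,(475.1,-204.9,250),1,1.70)
d=r.read_camera("scene")["pixels"][:,:,::-1]; e=r.read_camera("top")["pixels"][:,:,::-1]
out=[]
for n,im,oo in(("scene",d,(365,100)),("top",e,(150,140))):
    a=im[oo[1]:oo[1]+90,oo[0]:oo[0]+75]; a=cv2.resize(a,None,fx=5,fy=5,interpolation=cv2.INTER_CUBIC); b=a.copy()
    for P,col in((circ((551.2,330.8,134),28),(0,0,255)),(circ((551.2,330.8,90),24),(0,255,255)),(circ((551.2,330.8,0),36),(0,255,0))):
        p=(proj(n,P)-oo+.5)*5-.5; cv2.polylines(b,[p.round().astype(int)],True,col,1)
    out.append(b)
cv2.imwrite("pics/rel.png",np.hstack(out))
E
```

```text
t 11.32 pos [533.4 141.3 255.8] yaw 1.7 tool z [ 2.e-04 -3.e-04 -1.e+00] F [ 1.3  1.5 -0.3] open 1.001
shift mm [-335.8 -102.6    5.9] per row [-335.77 -102.59    5.88] ('turn z', np.float64(0.0004))
```

View pics/rel.png

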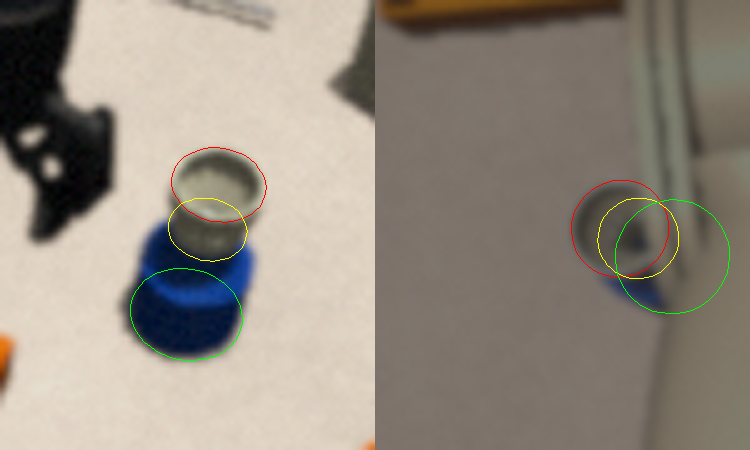

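The funnel is upright on the rim, matching the predicted ellipses, and the jar has not moved (its base circle matches). Next is the lid bar, with the gripper part-closed so the rear finger clears the lid edge.

Emit:
servo_tool --pt "-0.06 -0.012 -0.004 0 0 0 0" --pt "-0.06 -0.024 -0.007 0 0 0 0" --pt "-0.06 -0.03 -0.009 0 0 0 0" --pt "-0.06 -0.03 -0.009 0 0 0 0" --pt "-0.06 -0.03 -0.009 0 0 0 0" --pt "-0.06 -0.03 -0.009 0 0 0 0" --pt "-0.06 -0.03 -0.009 0 0 0 0" --pt "-0.06 -0.03 -0.009 0 0 0 0" --pt "-0.06 -0.03 -0.009 0 0 0 0" --pt "-0.06 -0.03 -0.009 0 0 0 0" --pt "-0.06 -0.03 -0.009 0 0 0 0" --pt "-0.06 -0.02 -0.007 0.02 0 0 0" --pt "-0.06 -0.01 -0.003 0.025 0 0 0" --pt "-0.06 0 0 0.025 0 0 0" --pt "-0.06 0 0 0.015 0 0 0" --pt "-0.06 0 0 0 0 0 0" --pt "-0.06 0 0 0 0 0 0"

```text
t: 12.83
tool_pos: [475.7, -202.6, 170.3]
orientation: [0.66, 0.752, -0.0, -0.001]
force: [-0.7, 0.1, -0.3]
opening: 0.468
```

```bash
python3 - <<'E'
from bench import r
from h import *
o=r.observe(); plan(o,(475.1,-204.9,84),1,1.70)
d=r.read_camera("scene")["pixels"][:,:,::-1]; e=r.read_camera("top")["pixels"][:,:,::-1]
for n,im,oo in(("scene",d,(200,150)),("top",e,(320,110))):
    a=im[oo[1]:oo[1]+140,oo[0]:oo[0]+180]; a=cv2.resize(a,None,fx=4,fy=4,interpolation=cv2.INTER_CUBIC)
    cv2.imwrite(f"pics/{n}4.png",a)
E
```

```text
t 12.83 pos [ 475.7 -202.6  170.3] yaw 1.701 tool z [-1.2e-03  8.0e-04 -1.0e+00] F [-0.7  0.1 -0.3] open 0.468
shift mm [-2.3 -0.8 86.3] per row [-2.3  -0.81 86.34] ('turn z', np.float64(0.0009))
```

View pics/scene4.png

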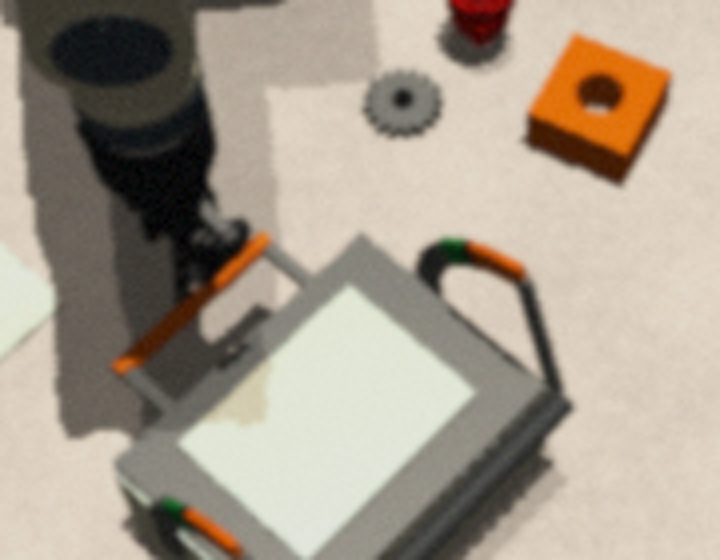

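The fingers straddle the bar line near (215,270). Descending and gripping.

Emit:
servo_tool --pt "-0.06 -0.001 -0.0005 0.015 0 0 0" --pt "-0.06 -0.001 -0.0003 0.018 0 0 0" --pt "-0.06 0 0 0.018 0 0 0" --pt "-0.06 0 0 0.015 0 0 0" --pt "-0.06 0 0 0.012 0 0 0" --pt "-0.06 0 0 0.008 0 0 0" --pt "-0.06 0 0 0 0 0 0" --pt "-0.06 0 0 0 0 0 0"

```text
t: 13.6
tool_pos: [475.8, -205.2, 85.3]
orientation: [0.66, 0.752, 0.0, 0.0]
force: [0.4, 0.5, 0.1]
opening: 0.471
```

Emit:
servo_tool --pt "-0.4 0 0 0 0 0 0" --pt "-0.6 0 0 0 0 0 0" --pt "-1 0 0 0 0 0 0" --pt "-1 0 0 0 0 0 0" --pt "-1 0 0 0 0 0 0" --pt "-1 0 0 0 0 0 0" --pt "-1 0 0 0 0 0 0" --pt "-1 0 0 0 0 0 0" --squeeze 30

```text
t: 14.27
tool_pos: [476.2, -205.4, 85.1]
orientation: [0.66, 0.752, 0.0, 0.001]
force: [4.5, 0.6, 4.8]
opening: 0.151
```

```bash
python3 - <<'E'
from bench import r
from h import *
o=r.observe(); plan(o,(475.1,-204.9,84),1,1.70)
E
```

```text
t 14.27 pos [ 476.2 -205.4   85.1] yaw 1.701 tool z [ 2.1e-03 -5.0e-04 -1.0e+00] F [4.5 0.6 4.8] open 0.151
shift mm [ 0.6 -1.   1.1] per row [ 0.62 -1.01  1.1 ] ('turn z', np.float64(0.001))
```

```bash
python3 - <<'E'
import numpy as np
q=np.r_[0,.02,.05,np.arange(.1,.96,.05),.98,1.0]
p=np.c_[220*(1-np.cos(q))+4*np.sin(q),220*np.sin(q)+4*np.cos(q)-4]
d=np.diff(p,axis=0)
for a,b in zip(q[1:],d): print(round(a,2),b.round(1))
E
```

```text
0.02 [0.1 4.4]
0.05 [0.4 6.6]
0.1 [ 1. 11.]
0.15 [ 1.6 10.9]
0.2 [ 2.1 10.8]
0.25 [ 2.6 10.7]
0.3 [ 3.2 10.5]
0.35 [ 3.7 10.4]
0.4 [ 4.2 10.2]
0.45 [4.7 9.9]
0.5 [5.2 9.7]
0.55 [5.7 9.4]
0.6 [6.1 9.1]
0.65 [6.6 8.8]
0.7 [7.  8.5]
0.75 [7.4 8.1]
0.8 [7.8 7.7]
0.85 [8.2 7.3]
0.9 [8.6 6.9]
0.95 [8.9 6.5]
0.98 [5.5 3.7]
1.0 [3.7 2.3]
```

Emit:
servo_tool --pt "-1 0 0.0006 -0.0044 0 0 0" --pt "-1 0 0.0004 -0.0066 0 0 0" --pt "-1 0 0.001 -0.011 0 0 0" --pt "-1 0 0.0016 -0.0109 0 0 0" --pt "-1 0 0.0021 -0.0108 0 0 0" --pt "-1 0 0.0026 -0.0107 0 0 0" --pt "-1 0 0.0032 -0.0105 0 0 0" --pt "-1 0 0.0037 -0.0104 0 0 0" --pt "-1 0 0.0042 -0.0102 0 0 0" --pt "-1 0 0.0047 -0.0099 0 0 0" --pt "-1 0 0.0052 -0.0097 0 0 0" --pt "-1 0 0 0 0 0 0" --pt "-1 0 0 0 0 0 0"

```text
t: 15.35
tool_pos: [503.2, -201.5, 189.2]
orientation: [0.66, 0.751, -0.001, -0.001]
force: [-4.4, -2.1, 2.2]
opening: 0.156
```

```bash
cat > lid.py <<'E'
from bench import r
from h import *
def est(o):
    # bar displacement from grasp -> q, radius residual
    d=o["tool_pos"]-np.array([476.4,-205.4,85.1]); u=np.array([np.cos(.129),np.sin(.129)])
    X=-220+d[:2]@u; Z=4+d[2]; print("X,Z",round(X,1),round(Z,1),"q",round(np.arctan2(Z,-X)-np.arctan2(4,220),3),"rad err",round(np.hypot(X,Z)-220.04,1))
def shot(tag,cams=("scene",)):
    for n in cams:
        im=r.read_camera(n)["pixels"][:,:,::-1]; oo=(200,140) if n=="scene" else (320,110)
        a=im[oo[1]:oo[1]+190,oo[0]:oo[0]+180]; cv2.imwrite(f"pics/{n}_{tag}.png",cv2.resize(cv2.convertScaleAbs(a,alpha=1.3),(0,0),fx=3.1,fy=3.1,interpolation=cv2.INTER_CUBIC))
E
python3 - <<'E'
from lid import *
o=r.observe(); plan(o,o["tool_pos"]); est(o); shot("a")
E
```

```text
t 15.35 pos [ 503.2 -201.5  189.2] yaw 1.701 tool z [-2.7e-03 -6.0e-04 -1.0e+00] F [-4.4 -2.1  2.2] open 0.156
shift mm [0. 0. 0.] per row [0. 0. 0.] 
X,Z -193.0 108.1 q 0.493 rad err 1.2
```

View pics/scene_a.png

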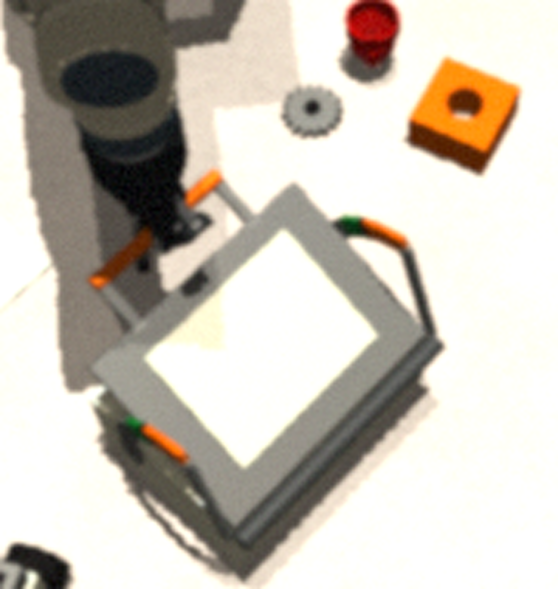

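The lid is up to about 0.49 and following cleanly. I'll raise it past balance to about 1.05.

Emit:
servo_tool --pt "-1 0 0.0028 -0.0048 0 0 0" --pt "-1 0 0.0029 -0.0046 0 0 0" --pt "-1 0 0.0061 -0.0091 0 0 0" --pt "-1 0 0.0066 -0.0088 0 0 0" --pt "-1 0 0.007 -0.0085 0 0 0" --pt "-1 0 0.0074 -0.0081 0 0 0" --pt "-1 0 0.0078 -0.0077 0 0 0" --pt "-1 0 0.0082 -0.0073 0 0 0" --pt "-1 0 0.0086 -0.0069 0 0 0" --pt "-1 0 0.0089 -0.0065 0 0 0" --pt "-1 0 0.0055 -0.0037 0 0 0" --pt "-1 0 0.0037 -0.0023 0 0 0" --pt "-1 0 0.0048 -0.0028 0 0 0" --pt "-1 0 0.0047 -0.0027 0 0 0" --pt "-1 0 0 0 0 0 0" --pt "-1 0 0 0 0 0 0" --pt "-1 0 0 0 0 0 0"

```text
t: 16.82
tool_pos: [586.9, -190.2, 275.2]
orientation: [0.66, 0.752, -0.001, 0.0]
force: [-11.3, 3.0, 18.2]
opening: 0.147
```

```bash
python3 - <<'E'
from lid import *
o=r.observe(); plan(o,o["tool_pos"]); est(o); shot("b",("scene","top"))
E
```

```text
t 16.82 pos [ 586.9 -190.2  275.2] yaw 1.701 tool z [-6.0e-04 -1.2e-03 -1.0e+00] F [-11.3   3.   18.2] open 0.147
shift mm [0. 0. 0.] per row [0. 0. 0.] 
X,Z -108.4 194.1 q 1.043 rad err 2.3
```

View pics/scene_b.png

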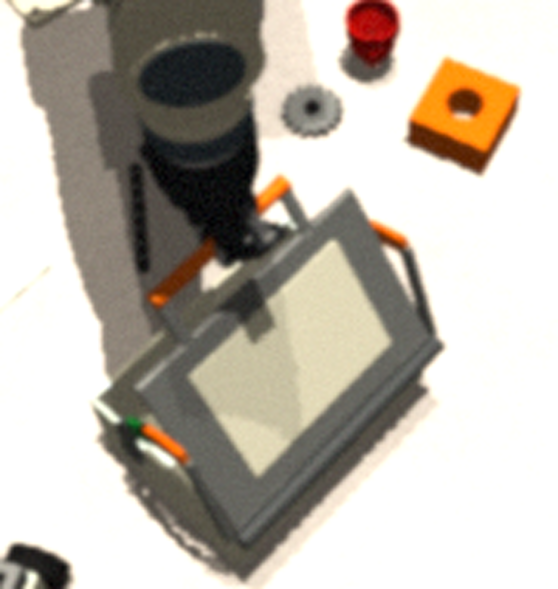

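View pics/top_b.png

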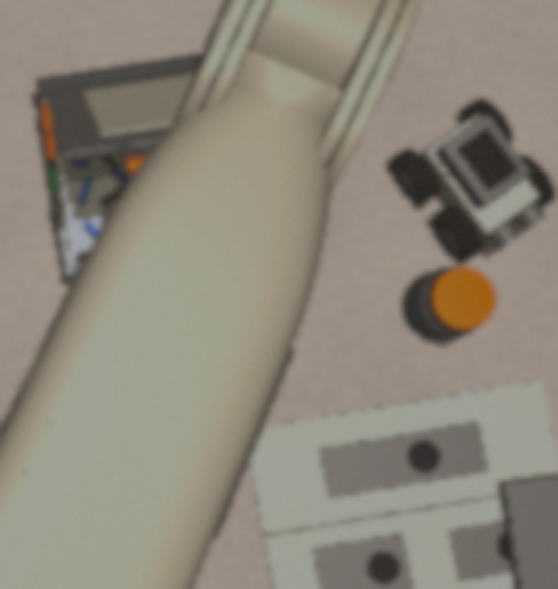

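The lid is past the mark into orange: its edge covers the lower part of the orange near (375,225), and the arm reads q≈1.04. Bringing it back to about 0.78.

Emit:
servo_tool --pt "-1 0 -0.0005 -0.001 0 0 0" --pt "-1 0 -0.0025 0.0014 0 0 0" --pt "-1 0 -0.0025 0.0015 0 0 0" --pt "-1 0 -0.0049 0.003 0 0 0" --pt "-1 0 -0.0048 0.0032 0 0 0" --pt "-1 0 -0.0048 0.0033 0 0 0" --pt "-1 0 -0.0047 0.0034 0 0 0" --pt "-1 0 -0.0046 0.0035 0 0 0" --pt "-1 0 -0.0045 0.0036 0 0 0" --pt "-1 0 -0.0044 0.0038 0 0 0" --pt "-1 0 -0.0043 0.0038 0 0 0" --pt "-1 0 -0.0021 0.002 0 0 0" --pt "-1 0 -0.0021 0.002 0 0 0" --pt "-1 0 0 0 0 0 0" --pt "-1 0 0 0 0 0 0" --pt "-1 0 0 0 0 0 0"

```text
t: 18.25
tool_pos: [542.1, -196.3, 239.9]
orientation: [0.66, 0.752, -0.0, -0.0]
force: [-4.6, 1.4, 5.6]
opening: 0.151
```

```bash
python3 - <<'E'
from lid import *
o=r.observe(); plan(o,o["tool_pos"]); est(o); print(np.abs(o["joint_velocities"]).max())
im=r.read_camera("scene")["pixels"][:,:,::-1]; cv2.imwrite("pics/full_c.png",im)
u=np.array([np.cos(.129),np.sin(.129)]); H=np.array([476.4+220*u[0],-205.4+220*u[1],100])
Rz=R.from_euler('z',.129); ims=[]
for oo in((225,240),(290,190)):
    a=im[oo[1]:oo[1]+80,oo[0]:oo[0]+75]; a=cv2.resize(cv2.convertScaleAbs(a,alpha=1.3),None,fx=5,fy=5,interpolation=cv2.INTER_CUBIC)
    ims.append(a.copy())
    for q,col in((.61,(0,255,0)),(.78,(255,0,0)),(.84,(0,255,255)),(.91,(0,0,255))):
        for s in(-1,1):
            L=[H+Rz.apply([-rr*np.cos(q)+4*np.sin(q),s*120,rr*np.sin(q)+4*np.cos(q)]) for rr in(0,170)]
            p=(proj("scene",L)-oo+.5)*5-.5; cv2.polylines(a,[p.round().astype(int)],False,col,1)
    ims.append(a)
cv2.imwrite("pics/c.png",cv2.resize(np.vstack([np.hstack(ims[::2]),np.hstack(ims[1::2])]),None,fx=.72,fy=.72,interpolation=cv2.INTER_AREA))
E
```

```text
t 18.25 pos [ 542.1 -196.3  239.9] yaw 1.701 tool z [-6.e-04  1.e-04 -1.e+00] F [-4.6  1.4  5.6] open 0.151
shift mm [0. 0. 0.] per row [0. 0. 0.] 
X,Z -153.6 158.8 q 0.784 rad err 0.9
0.00278910448665999
```

View pics/c.png

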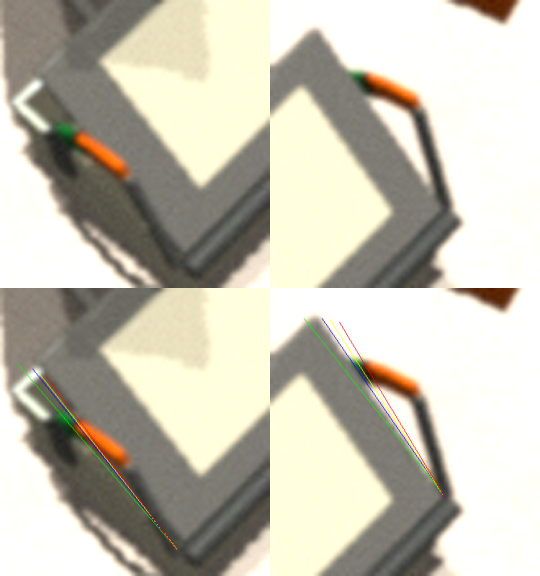

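View pics/full_c.png

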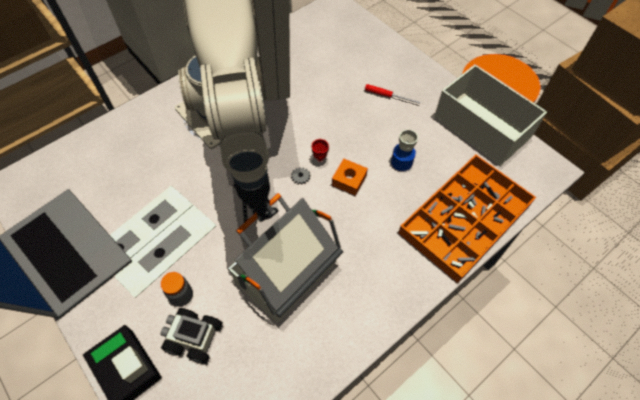

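The lid edge crosses the green part of the far scale at crop (357,78), with green still showing ahead of the orange. The arm estimate is 0.784, the velocity about 0 and the forces low. The funnel is upright in the jar at (407,145), so I'm handing it in.

```bash
python3 - <<'E'
from bench import r
print(r.job_done()); o=r.observe(); print(o["t"],o["tool_pos"],o["opening"])
E
```

```text
the job is handed in; nothing more can be done
None
the job is handed in; nothing more can be done
```

The job is handed in: the white funnel is in the blue jar, and the arm is holding the lid by its bar just below the balance point. It took about 18 s.

- **Funnel:** I lowered it until I felt 8 N of contact at the expected height, then let go. The picture afterwards shows it upright with its collar on the rim. In the scene view the jar's base still matched its original position; in the top view the arm partly hid it.
- **Lid:** I raised it to about 1.04 rad, in the orange part of the scale, with the bar gripped the whole time. I then brought it back to about 0.78 rad, in the green part.
- **Last checks:** The lid was still, with about 7 N at the wrist. The scale in the scene picture agrees with the angle worked out from the arm's position, which I trust to about ±0.03 rad. The other things on the table look untouched.
- **Small disagreement:** At the top of the swing the bar sat about 2 mm outside the arc I had calculated, and the wrist force rose to about 21 N. It eased on the way back, once I moved the grip out slightly.

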